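Put the red specimen away in the latched case

TASK

Lift the red paddle on the blue case to free its latch and swing the lid right up. Set the red specimen down, upright and without dropping it, in the free pocket with the green disc, then shut the lid so that it latches. Leave the black specimens where they are.

Things in the scene. Friction and masses are not known exactly. Their poses are not given: they have to be found in the camera images.
- case: Blue case fixed to the table, 170 (x) x 200 (y) x 65 mm high without lid, walls and floor 5 mm. Origin: centre of the underside, z up; -x is the front, towards the robot, +x the hinge side. Inside: three square pockets 42 mm wide, centres x = -10, y = -64, 0, 64 mm; pocket floors 5 mm, rubber ribs between them 11 mm above the table. A keeper bar lies inside the front wall (x = -71 to -77, z = 57).
- lid (a joint): Lid hinge: 0 = shut, grows as the front edge swings up and back, stop at 2.0 rad (1.57 = upright). The stiff hinge (about 0.5 Nm; lid 0.4 kg) holds the lid at any angle; up to 6 N at the front edge moves it. Shut and latched it has about 0.01 rad of play. Latched, it cannot be lifted without the paddle.
- lid_hinge (a point): Centre of the lid's hinge line, at case x = +85, y = 0, 65 mm above the table. Axes turn with the lid: -x from the hinge to the lid's front edge, y along the hinge (the case's y), z out of the lid's upper side. The lid is a plate, 172 x 202 mm, its upper face at z = 6.5 mm.
- lid_front (a point): Middle of the lid's front edge on its upper face, 170 mm from the hinge. Behind it stands the black latch housing on the lid: 46 mm wide (y), up to 43 mm above the hinge line, from x = -111 to -163 mm in the lid_hinge frame; the lid is bare beside it.
- paddle (a joint): Angle of the red paddle against the lid: 0 = down (rest), 0.6 rad = stop, outer end lifted 27 mm. A spring returns it when let go; lifting it takes up to about 5 N at the lip. From about 0.45 rad the bolt is clear of the keeper and the lid can swing; pulling on at the stop lifts the lid. Once the lid is past 0.2 rad the paddle need not stay lifted.
- paddle_lip (a point): Centre of the round lip at the paddle's outer end: red bar 12 mm thick, 40 mm long along the case's y, 30 mm in front of the lid's edge, 81 mm above the table when shut, free below. Pinch it from above across its flat ends (along the case's y); it turns in the fingers. In the lid_hinge frame, paddle down: x = -200, z = 15.5 mm; the paddle's pivot: x = -152, z = 15.5 mm.
- bolt (a joint): Hidden spring bolt (pawl) under the lid's front, standing up to 28 mm off its inner face: 0 = out, about 0.010 m = drawn back. Lifting the paddle draws it back. Its sloping underside lets it snap past the keeper when the lid is pressed shut, paddle down or not (from lid = 0.13 rad; pressing on the lid's front or on the lip with 6 to 15 N does it).
- liner: Thin green disc, 36 mm across, 2 mm thick, fixed to the floor of the free pocket and centred in it; origin at the centre of its underside, 5 mm above the table. Fingers closing along the case's x find most room beside the pockets.
- red_specimen: Mounted specimen with a red body, standing on the table: an upright cylinder 30 mm across and 20 mm high, about 45 g, a polished metal face on top. Origin: centre of its underside, z up.
- black_a: Black mounted specimen of the same size, standing in a pocket of the case. Origin: centre of its underside.
- black_b: Black mounted specimen of the same size, standing in another pocket of the case. Origin: centre of its underside.
- black_c: Black mounted specimen of the same size, standing on the table beside the case. Origin: centre of its underside.
Mind the look-alikes: they are no part of the job. What is shaped like the red_specimen but orange or white is not meant.

How it is judged:
On the way, in this order (a step that is already met when the one before it is completed fails the run):
1. the latch is released and the lid swung up (at least 1.2 rad) (value of joint lid above 1.2 rad), for 0.2 s.
2. the red specimen stands in the free pocket, let go, with the lid still open (horizontal distance between red_specimen and liner below 0.011 m and z of red_specimen in the frame of case below 0.0095 m and angle between red_specimen's own z axis and vertical below 0.15 rad and contact force between the fingers and red_specimen below 0.05 N and value of joint lid above 0.6 rad), for 0.2 s.
At the end, for the whole second after the job is handed in: Lid shut (below 0.03 rad) and latched (bolt within 3 mm of fully out, paddle down); red specimen upright, still, on the pocket floor within 11 mm of the green disc's centre; black specimens in the case within 15 mm, the one on the table within 30 mm, of where they stood (value of joint lid below 0.03 rad and value of joint bolt below 0.003 m and value of joint paddle below 0.08 rad and horizontal distance between red_specimen and liner below 0.011 m and z of red_specimen in the frame of case below 0.0095 m and angle between red_specimen's own z axis and vertical below 0.15 rad and linear speed of red_specimen below 0.02 m/s and distance of each of black_a, black_b from where it was at the start of the episode below 0.015 m and distance of black_c from where it was at the start of the episode below 0.03 m); the robot touches nothing.
It fails at once if the red specimen is let go more than about 25 mm above the pocket floor, over the case (horizontal distance between red_specimen and liner below 0.04 m and z of red_specimen in the frame of case above 0.032 m and contact force between anything else and red_specimen below 0.02 N).
It fails at once if a black specimen is carried or knocked away (more than 40 mm) (distance of any of black_a, black_b, black_c from where it was at the start of the episode above 0.04 m).
It also fails if it takes over 64 s, if anything falls off the work surface, if the arm or the gripper's body presses on something with over 40 N, if the wrist force passes 120 N, or if a joint passes its speed limit or range.

ROBOT

A 6-joint arm with a two-finger parallel gripper is mounted at the origin on a cart in front of the work surface, level with it; the furniture and walls round the work are solid. World frame = base frame: x ahead of the robot, y to its left, z up, the work surface at z = 0. Lengths are in m, angles in rad, forces in N, time in s.
With the tool pointing down it reaches from about 0.35 to 0.775 m from the base axis. Payload 5.5 kg.
Tool frame: the origin (TCP) lies at the very end of the fingers, on their centre line; the grasp point (between the pads) lies 19 mm behind it; z points along the fingers, y is the line along which they close (so a half turn about z gives the same grasp; the last joint's range is limited). The gripper opens to 85 mm and grips with 20 to 120 N. Pads are 22 mm wide; open, the fingers measure 114 mm over their backs; the gripper's body (76 mm by 85 mm) begins 54 mm behind the grasp point. The pads swing forward as they close: fully open they stand 13 mm farther back than shut.
Start: joints at [-1.271, 0.313, 0.046, 1.304, 0, 1.431], TCP at [0.245, -0.52, 0.231] pointing down, gripper open.
Joint ranges: [-2.76, 2.76], [-0.86, 1.69], [-1.03, 1.26], [-2.2, 2.34], [-1.47, 1.5], [-3.14, 3.14]. Speed limits (rad/s): [2.57, 2.57, 3.14, 3.14, 3.14, 3.14].

INTERFACE

Orientations are given as a unit quaternion [w, x, y, z].
In Python, from workcell import env, viewer, nets gives the robot as it stands. The module is installed in compiled form; this text tells all that it offers.
- The arm moves only by the tool hand_motion, called after "Emit:" by a JSON object that holds its "name" and its "arguments". Schema: {"type":"object","properties":{"ticks":{"type":"object","properties":{"tx":{"type":"array","items":{"type":"number"},"minItems":1,"maxItems":8},"ty":{"type":"array","items":{"type":"number"},"minItems":1,"maxItems":8},"tz":{"type":"array","items":{"type":"number"},"minItems":1,"maxItems":8},"drx":{"type":"array","items":{"type":"number"},"minItems":1,"maxItems":8},"dry":{"type":"array","items":{"type":"number"},"minItems":1,"maxItems":8},"drz":{"type":"array","items":{"type":"number"},"minItems":1,"maxItems":8}},"additionalProperties":false,"required":["tx","ty","tz","drx","dry","drz"]},"jaw":{"type":"number"},"squeeze":{"type":"number"},"only":{"type":"string"},"quiet":{"type":"boolean"},"lines":{"type":"string"}},"required":["ticks"],"additionalProperties":false}. ticks is an object with one list for each field, all of the same length, 1 to 8, a row being the entries at one place: tx, ty, tz (the shift in m), drx, dry, drz (a rotation vector in rad); each row is the pose to reach, as a shift and turn from the pose commanded when the call began, along the tool's axes at that moment; what a row does not reach only later rows make up. A row lasts 1/8 s, in which the tool goes at most 0.0625 m and 0.188 rad, less where a joint would pass 70% of its speed; a pose out of reach is approached as far as the arm can. jaw is the finger opening in m, set as the call begins (left out keeps the last). The fingers move at their own pace and stop on an object; squeeze is the grip in N (left out, the last holds). Time passes only in rows, so rows that do not move let the fingers close. The tool returns the time, the measured TCP pose, the force, the opening and the grip force at its end. only (a regular expression) keeps the lines of the reply that match it, lines (a string "A,B") keeps lines A to B, and quiet returns only ok. Input that does not fit is refused with a message, and nothing moves.
- env.get_state(): the state, without advancing time (a new reading comes with each control period).
- viewer.read_camera(name): name is "scene" or "top" or "wrist"; returns a dict with "image" (480x640x3 uint8, red, green, blue), "K" (3x3 intrinsics, pixels), "D" ([k1, k2, p1, p2, k3] as OpenCV has them; the pictures are not rectified), "R" (3x3) and "t" (3): a world point X has camera coordinates R X + t. Camera axes: x right, y down, z forward; pixel columns grow to the right and rows downward; lengths in m; the calibration is good to about 2 mm. A picture is of the moment at which its call begins. There is no depth.
- env.hand_in(): hands the job in; it is judged then, once.
Trained networks look in a picture, given as the dict that the camera call returned (one of the last four; its "shot" number tells which), for a name from the list of things; names that differ only in an ending like _2 or _b are one class to them, and where a whole thing is asked for, a point or a joint stands for the part that bears it (a point fixed in the world has none). Each returns a list of dicts, best first, with "confidence" (0 to 1); they miss things now and then, are a little off and sometimes report something else, mostly with a low value. They report only what shows in the picture. A call takes as long as a camera call. They do not tell look-alikes from the thing itself.
- nets.outline_of(label, picture): "region" (480x640 bool, what is visible of it) and "box" ([left, top, right, bottom] in pixels, round what is visible of it).
The state is a dict: "clock": time; "joint_pos": joint angles; "qvel": joint speeds; "tau": joint torques, N m; "tcp_pos": TCP position; "orientation": TCP orientation; "wrist_force": force on the tool from outside, world axes, zero at the start; "ft_torque": the same for the moment, N m; "finger_gap": finger opening in m; "grip_force": force on a finger pad.
Only numpy, scipy, OpenCV 4.12 (cv2) and the standard library are available. Lean on these libraries where they do the work, as an engineer would, in place of code of your own. Each camera call takes 0.05 s, during which the arm holds its last target. There are 200 camera calls.

## Working session

There is one attempt and no reset: what is moved stays moved. The work goes in short steps, Python scripts to look and compute and a tool call to move; the robot and the scene stay as the last step left them, time stands still between calls to the robot, and variables do not carry over. Pictures are saved under pics/ and viewed, at most 14 in all, crops included, and the job is handed in when it is done.

```bash
mkdir -p pics
```

Create h.py:
```python
import numpy as np, cv2, json
from workcell import env, viewer, nets
from scipy.spatial.transform import Rotation as Ro
def save(p,n): cv2.imwrite(f'pics/{n}.png',p['image'][:,:,::-1])
def ray(p,uv):
    q=cv2.undistortPoints(np.array([[uv]],float),p['K'],p['D'])[0,0]
    R=np.array(p['R']);t=np.array(p['t']); return -R.T@t, R.T@np.array([q[0],q[1],1])
def atz(p,uv,z):
    c,d=ray(p,uv); return c+d*(z-c[2])/d[2]
def proj(p,X):
    return cv2.projectPoints(np.array(X,float).reshape(-1,3),cv2.Rodrigues(np.array(p['R']))[0],np.array(p['t']),p['K'],p['D'])[0][:,0]
def tool():
    s=env.get_state(); q=s['orientation']; return np.array(s['tcp_pos']), Ro.from_quat([q[1],q[2],q[3],q[0]])
```

Run:
```python
from h import *
a=viewer.read_camera('top'); b=viewer.read_camera('scene')
save(a,'top0'); save(b,'scene0')
for p in (a,b):
  print(np.round(-np.array(p['R']).T@p['t'],3))
  for n in ['case','lid','paddle','red_specimen','black_a']:
    for o in nets.outline_of(n,p)[:5]:
      ys,xs=np.where(o['region']); m=[xs.mean(),ys.mean()]
      print(n,round(o['confidence'],2),np.round(o['box']),np.round(m),p['image'][int(m[1]),int(m[0])],np.round(atz(p,m,.02),3))
P,R=tool(); print(P,R.as_matrix().round(3))
```

```text
[ 0.342 -0.042  0.91 ]
lid 0.83 [207. 194. 331. 314.] [270. 249.] [22 50 93] [0.547 0.043 0.02 ]
paddle 0.82 [250. 288. 276. 314.] [264. 301.] [147  15  17] [0.448 0.057 0.02 ]
red_specimen 0.69 [389. 288. 406. 303.] [399. 295.] [166 159 149] [ 0.452 -0.192  0.02 ]
red_specimen 0.66 [416. 245. 433. 264.] [425. 254.] [165 155 144] [ 0.528 -0.247  0.02 ]
red_specimen 0.64 [355. 286. 377. 305.] [365. 293.] [167 158 149] [ 0.458 -0.13   0.02 ]
red_specimen 0.47 [348. 320. 366. 338.] [358. 329.] [165 155 147] [ 0.393 -0.114  0.02 ]
black_a 0.58 [378. 212. 399. 233.] [387. 222.] [168 157 148] [ 0.592 -0.179  0.02 ]
[-0.032  0.519  0.554]
case 0.77 [191. 217. 372. 358.] [280. 286.] [ 30  65 110] [0.548 0.028 0.02 ]
case 0.56 [304. 277. 346. 304.] [323. 288.] [200  31  30] [ 0.499 -0.013  0.02 ]
lid 0.82 [190. 221. 373. 321.] [280. 269.] [17 13 20] [ 0.584 -0.003  0.02 ]
paddle 0.96 [302. 274. 340. 303.] [322. 288.] [194  27  10] [ 0.5   -0.012  0.02 ]
red_specimen 0.86 [414. 252. 432. 274.] [424. 261.] [139  28  24] [ 0.439 -0.182  0.02 ]
red_specimen 0.84 [399. 221. 418. 241.] [407. 232.] [136 139 133] [ 0.515 -0.235  0.02 ]
red_specimen 0.82 [414. 285. 435. 306.] [423. 296.] [228 113   2] [ 0.382 -0.104  0.02 ]
red_specimen 0.61 [389. 264. 405. 284.] [396. 275.] [206 100   0] [ 0.446 -0.119  0.02 ]
black_a 0.61 [346. 224. 366. 240.] [354. 232.] [25 24 27] [ 0.579 -0.169  0.02 ]
[ 0.24478464 -0.52033023  0.23133973] [[ 0.905  0.426 -0.   ]
 [ 0.426 -0.905 -0.   ]
 [-0.     0.    -1.   ]]
```

View pics/top0.png

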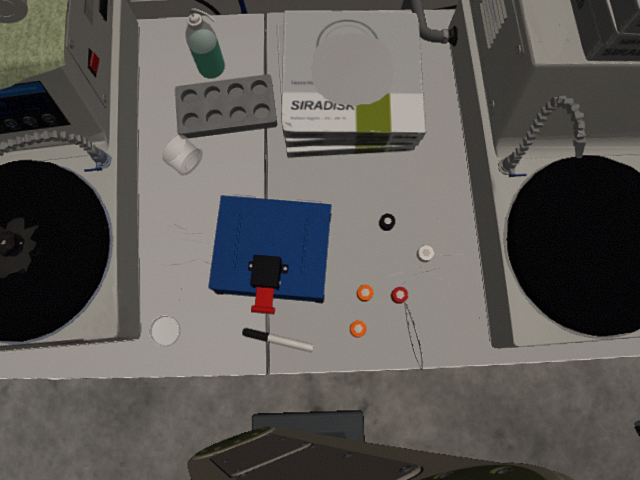

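View pics/scene0.png

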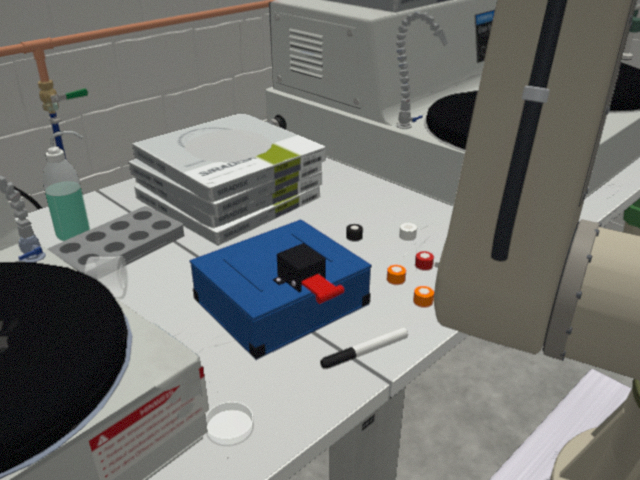

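The top view shows the lid corners near (222,196), (331,204), (325,301) and (209,294). The housing is at (266,271), the lip at (263,309), red at (400,295), orange at (365,293) and (358,329), and black at (387,222). Next I fit the poses by matching silhouettes in both views.

Create fit.py:
```python
from h import *
from scipy.optimize import minimize
def hullmask(p,X,S=4):
    q=proj(p,X); h=cv2.convexHull((q*16).astype(np.int32)); m=np.zeros((480,640),np.uint8)
    q=cv2.convexHull(q.astype(np.float32))
    big=np.zeros((480*S,640*S),np.uint8); cv2.fillConvexPoly(big,((q+.5)*S*16).astype(np.int32),255,shift=4)
    return cv2.resize(big,(640,480),interpolation=cv2.INTER_AREA)/255.
def fit(ps,masks,pts,x0,step,ignore=None):
    def f(x):
        e=0
        for i,(p,m) in enumerate(zip(ps,masks)):
            d=np.abs(hullmask(p,pts(x))-m)
            if ignore is not None: d=d*~ignore[i]
            e+=d.sum()/m.sum()
        return e
    s=np.vstack([x0]+[np.array(x0)+np.eye(len(x0))[i]*step[i] for i in range(len(x0))])
    r=minimize(f,x0,method='Nelder-Mead',options=dict(initial_simplex=s,xatol=1e-4,fatol=1e-4)); return r.x,r.fun
def cyl(x,r=.015,h=.02):
    a=np.linspace(0,2*np.pi,40); c=np.c_[x[0]+r*np.cos(a),x[1]+r*np.sin(a)]
    return np.vstack([np.c_[c,0*a],np.c_[c,0*a+h]])
def box(x,dims=((-.085,.085,-.1,.1,0,.065),(-.085,.087,-.101,.101,.065,.0715))):
    P=np.array([[a,b,c] for d in dims for a in d[:2] for b in d[2:4] for c in d[4:]])
    return P@Ro.from_rotvec([0,0,x[2]]).as_matrix().T+[x[0],x[1],0]
```

Run:
```python
from fit import *
ps=[viewer.read_camera('top'),viewer.read_camera('scene')]
blue=[];ign=[]
k=np.ones((5,5),np.uint8)
for p in ps:
    im=p['image'].astype(int); r,g,b=im[...,0],im[...,1],im[...,2]
    m=((b>r+20)&(b>g+10)).astype(np.uint8); n,l,st,_=cv2.connectedComponentsWithStats(m); i=1+st[1:,4].argmax()
    blue.append((l==i).astype(float)); red=((r>100)&(r>2.2*g)&(r>2.2*b))
    pd=nets.outline_of('paddle',p)[0]['region']|red; dk=im.max(2)<60
    ign.append(cv2.dilate((pd|dk).astype(np.uint8),k).astype(bool))
for a in ([0],[1],[0,1]):
    x,f=fit([ps[i] for i in a],[blue[i] for i in a],box,[.55,.04,-.05],[.02,.02,.1],[ign[i] for i in a]); print('case',a,x.round(4),round(f,3))
c=x
lip=box(c,((-.115,-.115,-.02,.02,.081,.081),))[[0,2]]
hous=box(c,((-.078,-.026,-.023,.023,.108,.108),))
for p in ps: print('lip ends',proj(p,lip).round(1).tolist(),'housing',proj(p,hous[::2]).round().tolist())
print('lip world',lip.round(4).tolist())
reds=[];rm=[]
for p in ps:
    im=p['image']; o=[o for o in nets.outline_of('red_specimen',p)]
    for q in o:
        px=im[q['region']].astype(int); s=((px[:,0]>90)&(px[:,0]>2.5*px[:,1])).mean(); q['s']=s
    q=max(o,key=lambda q:q['s']); print('red frac',[round(z['s'],2) for z in o],q['box']); rm.append(q['region'].astype(float))
for a in ([0],[1],[0,1]):
    x,f=fit([ps[i] for i in a],[rm[i] for i in a],cyl,[.45,-.19],[.01,.01]); print('red',a,x.round(4),round(f,3))
P=np.array(atz(ps[0],[387,222],.02)); print('blackc',P)
```

```text
case [0] [ 0.5406  0.0385 -0.1188] 0.01
case [1] [ 0.5391  0.0351 -0.127 ] 0.028
case [0, 1] [ 0.5399  0.0373 -0.1175] 0.056
lip ends [[274.9, 311.5], [251.5, 309.5]] housing [[277.0, 288.0], [250.0, 286.0], [281.0, 257.0], [253.0, 255.0]]
lip ends [[339.5, 288.0], [315.5, 299.0]] housing [[324.0, 258.0], [296.0, 270.0], [301.0, 242.0], [274.0, 253.0]]
lip world [[0.4233, 0.0309, 0.081], [0.428, 0.0706, 0.081]]
red frac [np.float64(0.02), np.float64(0.5), np.float64(0.0), np.float64(0.04), np.float64(0.04)] [389.0, 287.1, 407.6, 301.8]
red frac [np.float64(0.63), np.float64(0.0), np.float64(0.0), np.float64(0.0), np.float64(0.06)] [412.5, 248.8, 433.9, 271.5]
red [0] [ 0.4529 -0.1937] 0.061
red [1] [ 0.4505 -0.1982] 0.175
red [0, 1] [ 0.4517 -0.1949] 0.431
blackc [ 0.59164775 -0.17945755  0.02      ]
```

Create go.py:
```python
from h import *
C=np.array([.5403,.0375]); YAW=-.119
def cw(x,y,z):
    return np.array([C[0]+np.cos(YAW)*x-np.sin(YAW)*y, C[1]+np.sin(YAW)*x+np.cos(YAW)*y, z])
def down(h,tilt=0):  # tool x heading h, pointing down
    return Ro.from_euler('z',h)*Ro.from_matrix(np.diag([1,-1,-1.]))*Ro.from_euler('y',tilt)
def rel(P,Rt):
    p,R=tool(); s=env.get_state()
    print('shift',(R.inv().apply(np.array(P)-p)).round(4),'rot',(R.inv()*Rt).as_rotvec().round(3),'t',round(s['clock'],2))
```

```bash
python3 -c "
from go import *
rel(cw(-.115,0,.16),down(np.pi+YAW))"
```

```text
shift [ 0.4074 -0.4399  0.0713] rot [ 0.     0.    -2.583] t 0.9
```

Emit:
{"name": "hand_motion", "arguments": {"ticks": {"tx": [0.05,0.09,0.14,0.18,0.22,0.26,0.3,0.33],"ty": [-0.05,-0.1,-0.15,-0.2,-0.24,-0.28,-0.32,-0.35],"tz": [0,0,0,0,0.01,0.02,0.03,0.03],"drx": [0,0,0,0,0,0,0,0],"dry": [0,0,0,0,0,0,0,0],"drz": [-0.18,-0.36,-0.54,-0.72,-0.9,-1.08,-1.26,-1.44]}, "jaw": 0.065}}

```text
clock: 1.9
tcp_pos: [0.3942, -0.0607, 0.2009]
orientation: [-0.0, 0.587, 0.81, -0.0]
wrist_force: [1.3, -1.0, -0.1]
finger_gap: 0.0652
grip_force: 0.0
```

```bash
python3 -c "
from go import *
print(env.get_state()['joint_pos'])
rel(cw(-.115,0,.16),down(np.pi+YAW))"
```

```text
[-3.54835315e-01 -1.43033894e-02 -4.18847057e-01  1.16656325e+00
  5.65677441e-05  8.99791168e-01]
shift [0.0964 0.0651 0.0409] rot [-0.    -0.    -1.136] t 1.9
```

Emit:
{"name": "hand_motion", "arguments": {"ticks": {"tx": [0.02,0.04,0.06,0.08,0.0964,0.0964,0.0964,0.0964],"ty": [0.01,0.03,0.04,0.055,0.0651,0.0651,0.0651,0.0651],"tz": [0.01,0.02,0.03,0.041,0.041,0.041,0.041,0.041],"drx": [0,0,0,0,0,0,0,0],"dry": [0,0,0,0,0,0,0,0],"drz": [-0.18,-0.36,-0.54,-0.72,-0.9,-1.08,-1.136,-1.136]}}}

```text
clock: 2.9
tcp_pos: [0.4272, 0.0486, 0.1604]
orientation: [0.0, 0.063, 0.998, -0.0]
wrist_force: [0.3, -0.3, 0.1]
finger_gap: 0.0652
grip_force: 0.0
```

Run:
```python
from go import *
p=viewer.read_camera('wrist'); save(p,'w1')
X=[cw(-.115,-.02,.081),cw(-.115,.02,.081),cw(-.115,0,.081)]
print(proj(p,X).round())
o=nets.outline_of('paddle',p)
for q in o: print(q['confidence'],q['box'])
rel(cw(-.115,0,.069),down(np.pi+YAW))
```

```text
[[292. 252.]
 [349. 252.]
 [321. 252.]]
0.68 [180.7, 243.7, 452.1, 428.3]
0.61 [289.5, 246.3, 346.6, 304.5]
shift [0.0014 0.0026 0.0914] rot [-0.     0.    -0.008] t 3.0
```

View pics/w1.png

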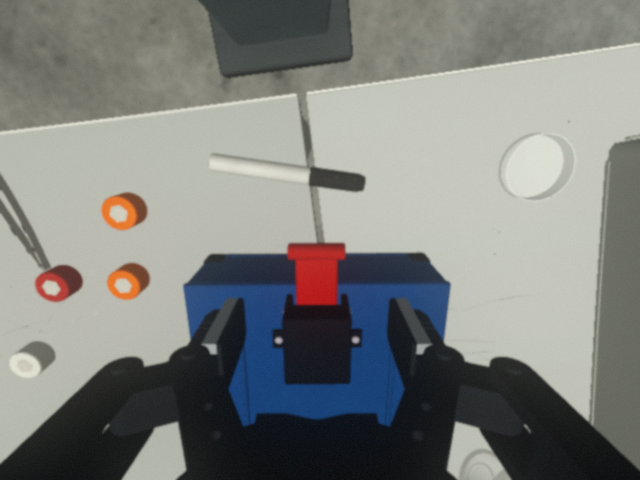

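The wrist view shows the lip spanning columns 288–345 at row 251. That's about 3 mm further towards case −y than predicted, so I correct for it and descend.

Emit:
{"name": "hand_motion", "arguments": {"ticks": {"tx": [0.0014,0.0014,0.0014,0.0014],"ty": [0,0,0,0],"tz": [0.04,0.07,0.091,0.091],"drx": [0,0,0,0],"dry": [0,0,0,0],"drz": [-0.008,-0.008,-0.008,-0.008]}}}

```text
clock: 3.5
tcp_pos: [0.4242, 0.0486, 0.0681]
orientation: [-0.002, 0.059, 0.998, -0.0]
wrist_force: [-0.1, 0.3, 0.3]
finger_gap: 0.0648
grip_force: 0.0
```

Emit:
{"name": "hand_motion", "arguments": {"ticks": {"tx": [0,0,0,0,0],"ty": [0,0,0,0,0],"tz": [0,0,0,0,0],"drx": [0,0,0,0,0],"dry": [0,0,0,0,0],"drz": [0,0,0,0,0]}, "jaw": 0.03, "squeeze": 40}}

```text
clock: 4.12
tcp_pos: [0.4267, 0.0486, 0.0701]
orientation: [0.001, 0.059, 0.998, -0.0]
wrist_force: [-0.1, 0.1, 5.5]
finger_gap: 0.0389
grip_force: 40.3
```

Run:
```python
from go import *
p=viewer.read_camera('wrist')
# planned lip positions (case frame), tool fixed down
def lip(th,pd):
    x,z=-.152-.048*np.cos(pd),.0155+.048*np.sin(pd)
    return np.array([x*np.cos(th)+z*np.sin(th)+.085,-x*np.sin(th)+z*np.cos(th)+.065])
l0=lip(0,0)
for th,pd in [(0,.3),(0,.6),(.1,.6),(.2,.6),(.3,.6),(.4,.6),(.5,.6),(.6,.6),(.7,.6),(.8,.6),(.9,.6),(1.0,.6),(1.1,.6),(1.2,.6),(1.3,.6),(1.4,.6),(1.5,.6)]:
    d=lip(th,pd)-l0; print(th,pd,'tool dx %.3f dz %.3f'%(-d[0],-d[1]))
```

```text
0 0.3 tool dx -0.002 dz -0.014
0 0.6 tool dx -0.008 dz -0.027
0.1 0.6 tool dx -0.014 dz -0.046
0.2 0.6 tool dx -0.021 dz -0.064
0.3 0.6 tool dx -0.030 dz -0.082
0.4 0.6 tool dx -0.040 dz -0.098
0.5 0.6 tool dx -0.052 dz -0.114
0.6 0.6 tool dx -0.066 dz -0.128
0.7 0.6 tool dx -0.081 dz -0.141
0.8 0.6 tool dx -0.097 dz -0.152
0.9 0.6 tool dx -0.114 dz -0.161
1.0 0.6 tool dx -0.132 dz -0.169
1.1 0.6 tool dx -0.151 dz -0.175
1.2 0.6 tool dx -0.170 dz -0.179
1.3 0.6 tool dx -0.190 dz -0.181
1.4 0.6 tool dx -0.209 dz -0.181
1.5 0.6 tool dx -0.229 dz -0.179
```

Emit:
{"name": "hand_motion", "arguments": {"ticks": {"tx": [-0.002,-0.008,-0.01,-0.014,-0.017,-0.021,-0.025,-0.03],"ty": [0,0,0,0,0,0,0,0],"tz": [-0.014,-0.027,-0.034,-0.046,-0.055,-0.064,-0.073,-0.082],"drx": [0,0,0,0,0,0,0,0],"dry": [0,0,0,0,0,0,0,0],"drz": [0,0,0,0,0,0,0,0]}, "squeeze": 50}}

```text
clock: 5.18
tcp_pos: [0.4499, 0.0458, 0.1504]
orientation: [-0.006, 0.059, 0.998, 0.0]
wrist_force: [-14.0, 2.1, 2.0]
finger_gap: 0.038
grip_force: 51.7
```

Run:
```python
from go import *
p=viewer.read_camera('scene'); save(p,'s2')
```

```text
(no output)
```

View pics/s2.png

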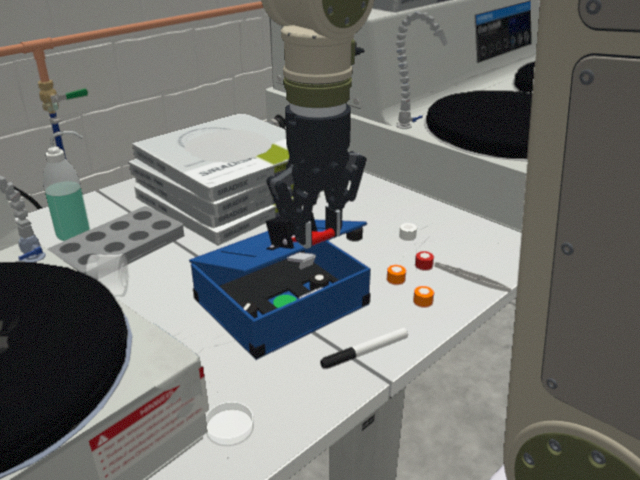

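The lid is opening. The green disc at (285,300) lies in the middle pocket, with blacks on either side at (318,280) and (248,308). I continue along the arc.

Emit:
{"name": "hand_motion", "arguments": {"ticks": {"tx": [-0.005,-0.012,-0.018,-0.024,-0.032,-0.039,-0.047,-0.055],"ty": [0,0,0,0,0,0,0,0],"tz": [-0.018,-0.028,-0.035,-0.043,-0.05,-0.057,-0.063,-0.068],"drx": [0,0,0,0,0,0,0,0],"dry": [0,0,0,0,0,0,0,0],"drz": [0,0,0,0,0,0,0,0]}}}

```text
clock: 6.22
tcp_pos: [0.5095, 0.0386, 0.2199]
orientation: [-0.001, 0.059, 0.998, -0.0]
wrist_force: [-6.9, 0.3, 1.0]
finger_gap: 0.0379
grip_force: 50.3
```

Emit:
{"name": "hand_motion", "arguments": {"ticks": {"tx": [-0.014,-0.026,-0.036,-0.046,-0.056,-0.066,-0.076,-0.085],"ty": [0,0,0,0,0,0,0,0],"tz": [-0.007,-0.013,-0.017,-0.021,-0.025,-0.027,-0.029,-0.031],"drx": [0,0,0,0,0,0,0,0],"dry": [0,0,0,0,0,0,0,0],"drz": [0,0,0,0,0,0,0,0]}}}

```text
clock: 7.22
tcp_pos: [0.5955, 0.0288, 0.2533]
orientation: [0.002, 0.058, 0.998, 0.0]
wrist_force: [-5.1, 0.2, 6.2]
finger_gap: 0.036
grip_force: 49.1
```

Emit:
{"name": "hand_motion", "arguments": {"ticks": {"tx": [-0.01,-0.02,-0.03,-0.04,-0.05,-0.055,-0.055],"ty": [0,0,0,0,0,0,0],"tz": [-0.001,-0.002,-0.002,-0.002,-0.001,-0.001,-0.001],"drx": [0,0,0,0,0,0,0],"dry": [0,0,0,0,0,0,0],"drz": [0,0,0,0,0,0,0]}}}

```text
clock: 8.1
tcp_pos: [0.6496, 0.0223, 0.2508]
orientation: [-0.0, 0.059, 0.998, 0.0]
wrist_force: [-0.3, 0.2, -0.2]
finger_gap: 0.03
grip_force: 0.0
```

Run:
```python
from go import *
p=viewer.read_camera('scene'); save(p,'s3')
```

```text
(no output)
```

View pics/s3.png

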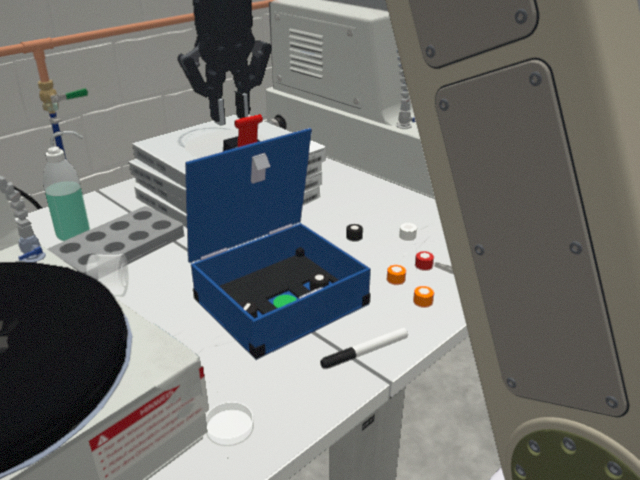

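The fingers slipped off the lip, but the lid is now about upright. I retreat upwards and head for the red specimen.

Emit:
{"name": "hand_motion", "arguments": {"ticks": {"tx": [0,0.04,0.07,0.1,0.13,0.17,0.2,0.22],"ty": [0,-0.04,-0.08,-0.12,-0.16,-0.2,-0.22,-0.24],"tz": [-0.05,-0.06,-0.06,-0.06,-0.05,-0.03,0,0.03],"drx": [0,0,0,0,0,0,0,0],"dry": [0,0,0,0,0,0,0,0],"drz": [0,0.18,0.36,0.54,0.72,0.9,1.08,1.26]}, "jaw": 0.05, "squeeze": 40}}

```text
clock: 9.15
tcp_pos: [0.4008, -0.1906, 0.2209]
orientation: [0.001, 0.638, 0.77, 0.0]
wrist_force: [0.6, -1.7, -0.2]
finger_gap: 0.0501
grip_force: 0.0
```

Run:
```python
from fit import *
from go import *
ps=[viewer.read_camera('scene'),viewer.read_camera('top')]
def lid(x):
    th=x[0]; P=np.array([[a,b,c] for a in (-.17,.002) for b in (-.101,.101) for c in (0,.0065)])
    X=P[:,0]*np.cos(th)+P[:,2]*np.sin(th)+.085; Z=-P[:,0]*np.sin(th)+P[:,2]*np.cos(th)+.065
    return np.array([cw(a,b,c) for a,b,c in zip(X,P[:,1],Z)])
for p in ps:
  for o in nets.outline_of('lid',p)[:1]:
    print(o['confidence'],o['box'])
    for t0 in (1.3,1.6): print(fit([p],[o['region'].astype(float)],lid,[t0],[.1]))
p=ps[1]; im=p['image'].astype(int); g=(im[...,1]>im[...,0]*1.6)&(im[...,1]>im[...,2]*1.4)&(im[...,1]>80)
for p in ps:
  o=nets.outline_of('liner',p)
  for q in o[:2]:
    ys,xs=np.where(q['region']); print('liner',q['confidence'],atz(p,[xs.mean(),ys.mean()],.007),len(xs))
print('exp',cw(-.01,0,.007))
rel([.452,-.195,.12],down(YAW+np.pi/2))
print(env.get_state()['joint_pos'])
```

```text
0.59 [195.5, 157.6, 328.8, 205.8]
(array([1.39658203]), np.float64(0.3752045105590374))
(array([1.39658203]), np.float64(0.3752045105590374))
liner 0.59 [0.53179519 0.03687521 0.007     ] 191
liner 0.67 [0.53117836 0.03906248 0.007     ] 243
exp [0.53037072 0.03868719 0.007     ]
shift [-0.0137  0.0463  0.1027] rot [0.002 0.001 0.314] t 9.45
[-6.21086127e-01  6.56913084e-02 -2.82061561e-01  1.22050815e+00
  2.45684510e-04  7.54483947e-01]
```

Emit:
{"name": "hand_motion", "arguments": {"ticks": {"tx": [-0.01,-0.0137,-0.0137,-0.0137],"ty": [0.03,0.0463,0.0463,0.0463],"tz": [0.05,0.09,0.103,0.103],"drx": [0,0,0,0],"dry": [0,0,0,0],"drz": [0.18,0.314,0.314,0.314]}}}

```text
clock: 9.95
tcp_pos: [0.4505, -0.1942, 0.1184]
orientation: [-0.001, 0.747, 0.664, -0.0]
wrist_force: [-1.0, 0.4, -0.1]
finger_gap: 0.0502
grip_force: 0.0
```

Run:
```python
from fit import *
from go import *
w=viewer.read_camera('wrist'); save(w,'w4'); sc=viewer.read_camera('scene')
for o in nets.outline_of('red_specimen',w):
    px=w['image'][o['region']].astype(int); s=((px[:,0]>90)&(px[:,0]>2.2*px[:,1])).mean()
    print(round(o['confidence'],2),np.round(o['box']),round(s,2),fit([w],[o['region'].astype(float)],cyl,[.45,-.195],[.01,.01]) if s>.2 else '')
print(proj(w,[[.452,-.195,.02]]))
# lid angle from scene
def lid(x):
    th=x[0]; P=np.array([[a,b,c] for a in (-.17,.002) for b in (-.101,.101) for c in (0,.0065)])
    X=P[:,0]*np.cos(th)+P[:,2]*np.sin(th)+.085; Z=-P[:,0]*np.sin(th)+P[:,2]*np.cos(th)+.065
    return np.array([cw(a,b,c) for a,b,c in zip(X,P[:,1],Z)])
for o in nets.outline_of('lid',sc)[:1]: print(o['confidence'],fit([sc],[o['region'].astype(float)],lid,[1.4],[.1]))
```

```text
0.92 [401. 276. 444. 319.] 0.0 
0.69 [295. 138. 337. 184.] 0.0 
0.65 [297. 223. 339. 265.] 0.53 (array([ 0.45047653, -0.19779805]), np.float64(0.0722105420114814))
0.56 [197. 126. 245. 170.] 0.0 
[[319.77132446 243.94266349]]
0.55 (array([1.36640625]), np.float64(0.10667183949104454))
```

View pics/w4.png

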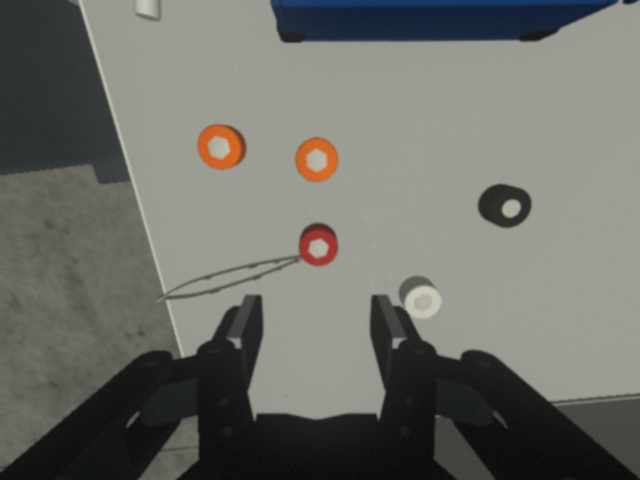

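The red specimen is at (318,244) in the wrist view, flanked by orange and white look-alikes with enough clearance. I descend onto it.

```bash
python3 -c "
from go import *
rel([.4507,-.197,.007],down(YAW+np.pi/2))"
```

```text
shift [-0.0015 -0.0007  0.1131] rot [ 0.003  0.001 -0.001] t 10.15
```

Emit:
{"name": "hand_motion", "arguments": {"ticks": {"tx": [-0.0015,-0.0015,-0.0015,-0.0015,-0.0015],"ty": [0,0,0,0,0],"tz": [0.05,0.085,0.105,0.113,0.113],"drx": [0,0,0,0,0],"dry": [0,0,0,0,0],"drz": [0,0,0,0,0]}}}

```text
clock: 10.78
tcp_pos: [0.4507, -0.1967, 0.006]
orientation: [0.0, 0.749, 0.663, 0.0]
wrist_force: [0.4, -0.2, 0.2]
finger_gap: 0.05
grip_force: 0.0
```

Emit:
{"name": "hand_motion", "arguments": {"ticks": {"tx": [0,0,0,0,0],"ty": [0,0,0,0,0],"tz": [0,0,0,0,0],"drx": [0,0,0,0,0],"dry": [0,0,0,0,0],"drz": [0,0,0,0,0]}, "jaw": 0.02, "squeeze": 30}}

```text
clock: 11.4
tcp_pos: [0.4513, -0.197, 0.0067]
orientation: [0.001, 0.749, 0.663, 0.0]
wrist_force: [-1.1, 0.2, 6.5]
finger_gap: 0.0286
grip_force: 29.4
```

Emit:
{"name": "hand_motion", "arguments": {"ticks": {"tx": [0,0,0,0],"ty": [0,0,0,0],"tz": [-0.03,-0.08,-0.13,-0.13],"drx": [0,0,0,0],"dry": [0,0,0,0],"drz": [0,0,0,0]}}}

```text
clock: 11.9
tcp_pos: [0.4532, -0.198, 0.1399]
orientation: [0.004, 0.748, 0.663, 0.001]
wrist_force: [-0.7, 0.3, 0.2]
finger_gap: 0.0286
grip_force: 29.8
```

Run:
```python
from fit import *
from go import *
w=viewer.read_camera('wrist'); save(w,'w5')
rel([.531,.0385,.137],down(YAW+np.pi/2)); print(tool()[0])
```

```text
shift [2.435e-01 5.020e-02 2.000e-04] rot [ 0.005  0.002 -0.002] t 11.95
[ 0.45182925 -0.19719243  0.13749823]
```

View pics/w5.png

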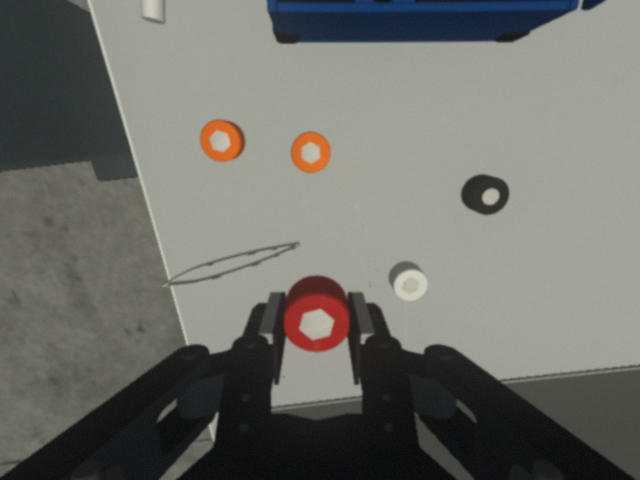

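The red specimen is held squarely at (317,316). I enter from the front and go slightly too far at height, so the gripper body nudges the lid further back. Then I return over the pocket.

```bash
python3 -c "
from go import *
w=viewer.read_camera('wrist'); p,R=tool(); print('held offset tool', R.inv().apply(atz(w,[317,323],p[2]+.0133)-p).round(4))"
```

```text
held offset tool [-0.0024  0.0006 -0.0133]
```

Emit:
{"name": "hand_motion", "arguments": {"ticks": {"tx": [0.05,0.1,0.15,0.2,0.235,0.2435,0.2435,0.2435],"ty": [0,0,0,0,0.005,0.02,0.035,0.05],"tz": [0,0,0,0,0,0,0,0],"drx": [0,0,0,0,0,0,0,0],"dry": [0,0,0,0,0,0,0,0],"drz": [0,0,0,0,0,0,0,0]}}}

```text
clock: 13.0
tcp_pos: [0.5283, 0.0394, 0.1339]
orientation: [-0.002, 0.749, 0.663, -0.001]
wrist_force: [-3.7, 3.7, 1.3]
finger_gap: 0.0285
grip_force: 32.2
```

Emit:
{"name": "hand_motion", "arguments": {"ticks": {"tx": [0,0,0,0],"ty": [0.01,0.02,0.03,0.04],"tz": [0,0,0,0],"drx": [0,0,0,0],"dry": [0,0,0,0],"drz": [0,0,0,0]}}}

```text
clock: 13.5
tcp_pos: [0.5701, 0.034, 0.1357]
orientation: [0.001, 0.749, 0.663, 0.0]
wrist_force: [-2.9, 0.2, 2.7]
finger_gap: 0.0282
grip_force: 32.2
```

Run:
```python
from fit import *
from go import *
sc=viewer.read_camera('scene'); save(sc,'s6')
w=viewer.read_camera('wrist'); save(w,'w6')
rel([.531,.0385,.06],down(YAW+np.pi/2)); print(tool()[0])
for q in nets.outline_of('liner',w)[:2]:
    ys,xs=np.where(q['region']); print('liner',q['confidence'],atz(w,[xs.mean(),ys.mean()],.007),len(xs))
```

```text
shift [-0.0003 -0.0403  0.0754] rot [ 0.002  0.    -0.003] t 13.6
[0.57086048 0.03392975 0.13547446]
liner 0.82 [0.52969202 0.03542808 0.007     ] 1356
```

View pics/s6.png

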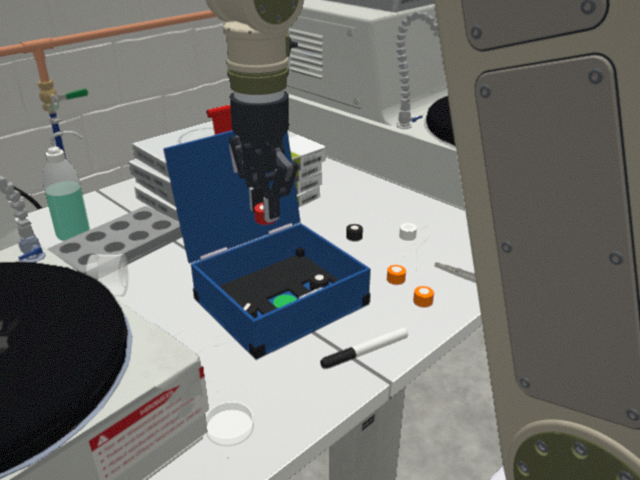

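Emit:
{"name": "hand_motion", "arguments": {"ticks": {"tx": [-0.0005,-0.0005,-0.0005,-0.0005,-0.0005,-0.0005,-0.0005,-0.0005],"ty": [-0.02,-0.0405,-0.0405,-0.0405,-0.0405,-0.0405,-0.0405,-0.0405],"tz": [0,0,0.035,0.07,0.09,0.1,0.108,0.108],"drx": [0,0,0,0,0,0,0,0],"dry": [0,0,0,0,0,0,0,0],"drz": [0,0,0,0,0,0,0,0]}}}

```text
clock: 14.65
tcp_pos: [0.5289, 0.0389, 0.0272]
orientation: [0.0, 0.749, 0.663, -0.0]
wrist_force: [-0.5, 0.7, 0.9]
finger_gap: 0.0287
grip_force: 32.3
```

Run:
```python
from go import *
w=viewer.read_camera('wrist'); save(w,'w7')
rel([.5305,.038,.0145],down(YAW+np.pi/2)); print(tool()[0])
for q in nets.outline_of('liner',w)[:1]: print(q['confidence'],q['box'])
```

```text
shift [-0.0007  0.0014  0.0132] rot [ 0.001  0.    -0.002] t 14.7
[0.52920899 0.03885978 0.02767879]
0.88 [287.4, 263.9, 353.4, 292.2]
```

View pics/w7.png

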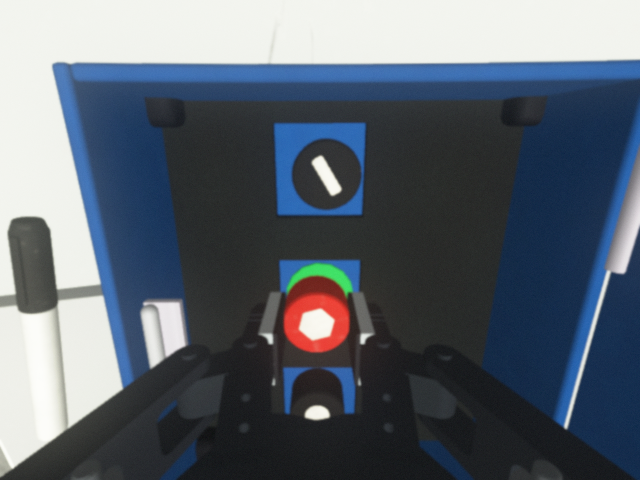

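Run:
```python
from go import *
w=viewer.read_camera('wrist'); p,R=tool()
f=lambda uv,z: R.inv().apply(atz(w,uv,z)-p).round(4)
print('liner far edge',f([320,264],.007),'left',f([287.4,290],.007),'pocket corners',f([279,261],.011),f([360,261],.011),'spec top',f([317,323],p[2]+.0133))
```

```text
liner far edge [0.0135 0.0009 0.021 ] left [-0.0014 -0.0165  0.021 ] pocket corners [ 0.0167 -0.02    0.017 ] [0.0167 0.0212 0.017 ] spec top [-0.0007 -0.0007 -0.0133]
```

Emit:
{"name": "hand_motion", "arguments": {"ticks": {"tx": [-0.003,-0.003,-0.003,-0.003,-0.003,-0.003],"ty": [0.001,0.001,0.001,0.001,0.001,0.001],"tz": [0.003,0.007,0.01,0.013,0.013,0.013],"drx": [0,0,0,0,0,0],"dry": [0,0,0,0,0,0],"drz": [0,0,0,0,0,0]}}}

```text
clock: 15.55
tcp_pos: [0.5294, 0.0359, 0.0143]
orientation: [0.0, 0.749, 0.663, -0.0]
wrist_force: [-0.4, -0.6, 0.8]
finger_gap: 0.0284
grip_force: 32.4
```

```bash
python3 -c "
from go import *
for i in range(4):
    viewer.read_camera('top'); s=env.get_state(); print(s['tcp_pos'],s['wrist_force'])"
```

```text
[0.52946978 0.03586795 0.01429707] [-0.14490459 -0.46516741 -0.69061678]
[0.52947335 0.03585367 0.01431057] [ 0.574616   -0.37087887 -0.31255205]
[0.5294787  0.03583462 0.01431372] [0.60500124 0.06136246 0.07541409]
[0.5295183  0.0358527  0.01434466] [-0.05986586 -0.30103047 -0.74239349]
```

Emit:
{"name": "hand_motion", "arguments": {"ticks": {"tx": [0,0],"ty": [0,0],"tz": [0.001,0.001],"drx": [0,0],"dry": [0,0],"drz": [0,0]}}}

```text
clock: 16.0
tcp_pos: [0.5296, 0.0358, 0.0138]
orientation: [0.0, 0.749, 0.663, 0.0]
wrist_force: [-1.0, -0.5, 3.8]
finger_gap: 0.0284
grip_force: 32.8
```

Emit:
{"name": "hand_motion", "arguments": {"ticks": {"tx": [0,0,0],"ty": [0,0,0],"tz": [0,0,0],"drx": [0,0,0],"dry": [0,0,0],"drz": [0,0,0]}, "jaw": 0.045}}

```text
clock: 16.38
tcp_pos: [0.5294, 0.0358, 0.0131]
orientation: [-0.0, 0.749, 0.663, -0.0]
wrist_force: [0.7, -0.2, 0.3]
finger_gap: 0.0446
grip_force: 0.0
```

Emit:
{"name": "hand_motion", "arguments": {"ticks": {"tx": [0,0,0,0,0,0,0],"ty": [0,0,0,0,0,0,0],"tz": [-0.02,-0.05,-0.11,-0.17,-0.21,-0.23,-0.23],"drx": [0,0,0,0,0,0,0],"dry": [0,0,0,0,0,0,0],"drz": [0,0,0,0,0,0,0]}}}

```text
clock: 17.25
tcp_pos: [0.5306, 0.0357, 0.2449]
orientation: [0.001, 0.749, 0.663, 0.001]
wrist_force: [0.2, -0.3, -0.9]
finger_gap: 0.0448
grip_force: 0.0
```

Run:
```python
from fit import *
from go import *
w=viewer.read_camera('wrist'); sc=viewer.read_camera('scene')
m=np.zeros((480,640,3),np.uint8); 
cv2.imwrite('pics/m8.png',np.hstack([w['image'],sc['image'][100:,130:490].repeat(1,0)[:380] if 0 else cv2.resize(sc['image'],(640,480))])[:,:,::-1][:, :].copy() if 0 else cv2.resize(np.hstack([w['image'],sc['image']]),(800,300))[:,:,::-1])
for n in('liner','red_specimen'):
  for p in (w,sc):
    for q in nets.outline_of(n,p)[:2]: print(n,q['confidence'],q['box'])
print(tool()[0])
def lid(x):
    th=x[0]; P=np.array([[a,b,c] for a in (-.17,.002) for b in (-.101,.101) for c in (0,.0065)])
    X=P[:,0]*np.cos(th)+P[:,2]*np.sin(th)+.085; Z=-P[:,0]*np.sin(th)+P[:,2]*np.cos(th)+.065
    return np.array([cw(a,b,c) for a,b,c in zip(X,P[:,1],Z)])
for o in nets.outline_of('lid',sc)[:1]: print(o['confidence'],o['box'],fit([sc],[o['region'].astype(float)],lid,[1.6],[.1]))
```

```text
liner 0.53 [302.5, 189.6, 330.8, 207.9]
red_specimen 0.79 [267.3, 323.9, 287.6, 356.7]
red_specimen 0.75 [301.9, 195.0, 329.1, 223.0]
red_specimen 0.91 [413.4, 285.6, 431.9, 308.0]
red_specimen 0.86 [399.0, 221.7, 416.2, 242.6]
[0.52873752 0.03590549 0.24182999]
0.87 [164.3, 105.4, 299.1, 261.7] (array([1.759375]), np.float64(0.13652705045875554))
```

View pics/m8.png

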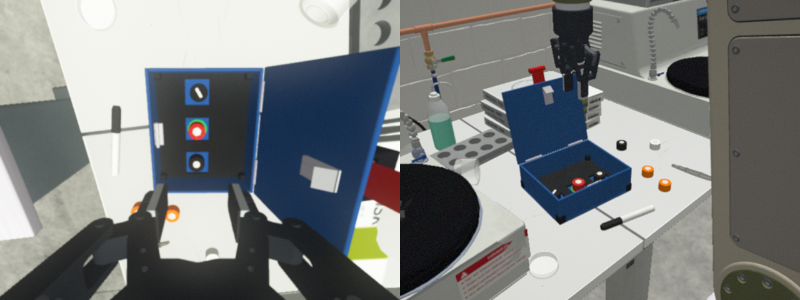

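The red specimen stands upright on the disc and the lid is at about 1.76 rad. I close the fingers and reach behind the lid's bare side to push it shut.

Run:
```python
from go import *
rel(cw(.165,-.07,.275),down(YAW+np.pi/2)); rel(cw(.165,-.07,.205),down(YAW+np.pi/2))
for th in (1.76,1.6,1.4,1.2,1,.8,.6,.5,.4,.3,.2,.13,.05,0):
    c,s=np.cos(th),np.sin(th); print(th,'rel start: ty %.3f tz %.3f'%(.085-.15*c+.0065*s+.0145-.165, .205-(.065+.15*s+.0065*c)))
```

```text
shift [-0.0667  0.1762 -0.0333] rot [-0.002  0.    -0.002] t 17.6
shift [-0.0667  0.1764  0.0367] rot [-0.002  0.    -0.002] t 17.6
1.76 rel start: ty -0.031 tz -0.006
1.6 rel start: ty -0.055 tz -0.010
1.4 rel start: ty -0.085 tz -0.009
1.2 rel start: ty -0.114 tz -0.002
1 rel start: ty -0.141 tz 0.010
0.8 rel start: ty -0.165 tz 0.028
0.6 rel start: ty -0.186 tz 0.050
0.5 rel start: ty -0.194 tz 0.062
0.4 rel start: ty -0.201 tz 0.076
0.3 rel start: ty -0.207 tz 0.089
0.2 rel start: ty -0.211 tz 0.104
0.13 rel start: ty -0.213 tz 0.114
0.05 rel start: ty -0.215 tz 0.126
0 rel start: ty -0.215 tz 0.133
```

Emit:
{"name": "hand_motion", "arguments": {"ticks": {"tx": [-0.03,-0.06,-0.074,-0.074,-0.074,-0.074,-0.074,-0.074],"ty": [0,0,0.03,0.08,0.13,0.165,0.172,0.172],"tz": [-0.03,-0.04,-0.04,-0.04,-0.04,-0.04,-0.03,-0.03],"drx": [0,0,0,0,0,0,0,0],"dry": [0,0,0,0,0,0,0,0],"drz": [0,0,0,0,0,0,0,0]}, "jaw": 0}}

```text
clock: 18.6
tcp_pos: [0.6904, -0.0582, 0.2709]
orientation: [-0.002, 0.749, 0.663, -0.001]
wrist_force: [-0.3, 0.4, 0.6]
finger_gap: 0.0002
grip_force: 0.0
```

Run:
```python
from go import *
rel(cw(.165,-.07,.205),down(YAW+np.pi/2))
```

```text
shift [0.0072 0.0049 0.0658] rot [-0.004 -0.    -0.002] t 18.6
```

Emit:
{"name": "hand_motion", "arguments": {"ticks": {"tx": [0.005,0.005,0.005,0.005],"ty": [0.005,0.005,0.005,0.005],"tz": [0.02,0.045,0.066,0.066],"drx": [0,0,0,0],"dry": [0,0,0,0],"drz": [0,0,0,0]}}}

```text
clock: 19.1
tcp_pos: [0.6945, -0.0535, 0.2062]
orientation: [-0.001, 0.749, 0.663, -0.001]
wrist_force: [-0.5, 0.8, 0.5]
finger_gap: -0.0001
grip_force: 0.0
```

Emit:
{"name": "hand_motion", "arguments": {"ticks": {"tx": [0,0,0,0,0,0,0,0],"ty": [-0.02,-0.035,-0.05,-0.065,-0.085,-0.1,-0.114,-0.128],"tz": [0,-0.003,-0.006,-0.007,-0.008,-0.005,-0.002,0.004],"drx": [0,0,0,0,0,0,0,0],"dry": [0,0,0,0,0,0,0,0],"drz": [0,0,0,0,0,0,0,0]}}}

```text
clock: 20.1
tcp_pos: [0.5704, -0.0387, 0.2062]
orientation: [0.002, 0.749, 0.663, 0.002]
wrist_force: [1.4, 0.4, 2.4]
finger_gap: 0.0001
grip_force: 1.2
```

Run:
```python
from go import *
rel(cw(.165,-.07,.205),down(YAW+np.pi/2))
sc=viewer.read_camera('scene'); save(sc,'s9')
for o in nets.outline_of('lid',sc)[:1]: print(o['confidence'],o['box'])
```

```text
shift [0.0024 0.126  0.002 ] rot [ 0.006  0.001 -0.002] t 20.1
0.55 [185.9, 131.7, 328.7, 261.0]
```

View pics/s9.png

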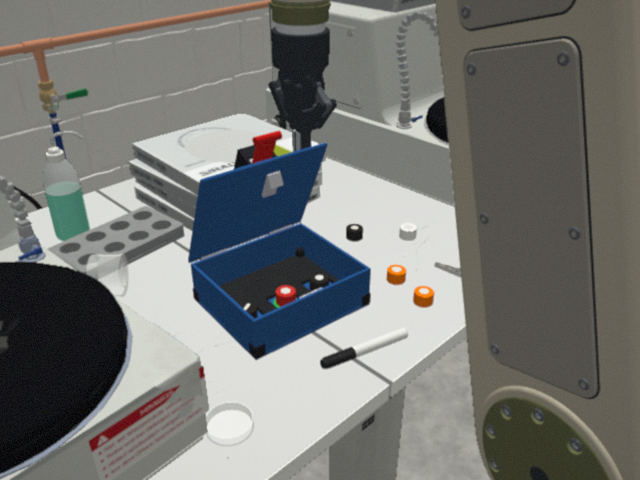

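The push works: the lid is at about 1.1 rad and the red specimen is standing in its pocket at (285,293). I continue down the arc.

Emit:
{"name": "hand_motion", "arguments": {"ticks": {"tx": [0,0,0,0,0,0,0,0],"ty": [-0.014,-0.027,-0.038,-0.049,-0.059,-0.067,-0.074,-0.08],"tz": [0.007,0.015,0.025,0.036,0.047,0.06,0.073,0.086],"drx": [0,0,0,0,0,0,0,0],"dry": [0,0,0,0,0,0,0,0],"drz": [0,0,0,0,0,0,0,0]}}}

```text
clock: 21.2
tcp_pos: [0.4908, -0.029, 0.118]
orientation: [0.001, 0.749, 0.663, 0.001]
wrist_force: [0.9, 0.0, 1.5]
finger_gap: 0.0002
grip_force: 0.4
```

Emit:
{"name": "hand_motion", "arguments": {"ticks": {"tx": [0,0,0,0,0],"ty": [-0.004,-0.006,-0.007,-0.008,-0.008],"tz": [0.014,0.025,0.034,0.042,0.042],"drx": [0,0,0,0,0],"dry": [0,0,0,0,0],"drz": [0,0,0,0,0]}}}

```text
clock: 21.82
tcp_pos: [0.4829, -0.0281, 0.0775]
orientation: [0.001, 0.749, 0.663, 0.001]
wrist_force: [-1.8, 0.6, 1.7]
finger_gap: -0.0
grip_force: 1.3
```

Emit:
{"name": "hand_motion", "arguments": {"ticks": {"tx": [0,0,0,0],"ty": [0,0,0,0],"tz": [0.002,0.004,0.006,0.006],"drx": [0,0,0,0],"dry": [0,0,0,0],"drz": [0,0,0,0]}}}

```text
clock: 22.32
tcp_pos: [0.4828, -0.028, 0.0713]
orientation: [0.001, 0.749, 0.663, 0.0]
wrist_force: [-7.0, 1.4, 21.7]
finger_gap: -0.0002
grip_force: 11.5
```

Emit:
{"name": "hand_motion", "arguments": {"ticks": {"tx": [0,0,0],"ty": [0,0,0],"tz": [0.001,0.002,0.002],"drx": [0,0,0],"dry": [0,0,0],"drz": [0,0,0]}}}

```text
clock: 22.7
tcp_pos: [0.4829, -0.028, 0.0711]
orientation: [0.001, 0.748, 0.663, 0.001]
wrist_force: [-13.6, 2.5, 39.0]
finger_gap: -0.0
grip_force: 19.5
```

Emit:
{"name": "hand_motion", "arguments": {"ticks": {"tx": [0,-0.03,-0.09,-0.15,-0.2,-0.26,-0.26],"ty": [0,-0.01,-0.03,-0.06,-0.06,-0.06,-0.06],"tz": [-0.03,-0.09,-0.15,-0.17,-0.17,-0.17,-0.17],"drx": [0,0,0,0,0,0,0],"dry": [0,0,0,0,0,0,0],"drz": [0,0,0,0,0,0,0]}}}

```text
clock: 23.58
tcp_pos: [0.3909, -0.2823, 0.2369]
orientation: [0.0, 0.75, 0.661, -0.0]
wrist_force: [0.8, 1.2, -0.3]
finger_gap: 0.0
grip_force: 0.0
```

Run:
```python
from fit import *
from go import *
sc=viewer.read_camera('scene'); tp=viewer.read_camera('top'); a=cv2.resize(sc['image'][180:380,150:450],(600,400),interpolation=2); b=cv2.imread('pics/scene0.png')[180:380,150:450]
cv2.imwrite('pics/s10.png',np.hstack([cv2.resize(a[:,:,::-1],(400,267)),cv2.resize(b,(400,267))]))
b0=cv2.imread('pics/scene0.png')[:,:,::-1].astype(int)
for im in (sc['image'].astype(int),b0):
    m=(im[...,0]>110)&(im[...,0]>2.5*im[...,1])&(im[...,0]>2.5*im[...,2]); m[:,:290]=0; m[:,360:]=0
    ys,xs=np.where(m); print('paddle px',len(xs),xs.mean().round(2),ys.mean().round(2),xs.min(),xs.max(),ys.min(),ys.max())
print('case diff',np.abs(sc['image'].astype(int)-b0)[225:350,195:370].mean())
```

```text
paddle px 571 321.57 286.73 302 343 274 300
paddle px 567 321.53 286.68 302 343 274 300
case diff 3.5751161904761903
```

View pics/s10.png

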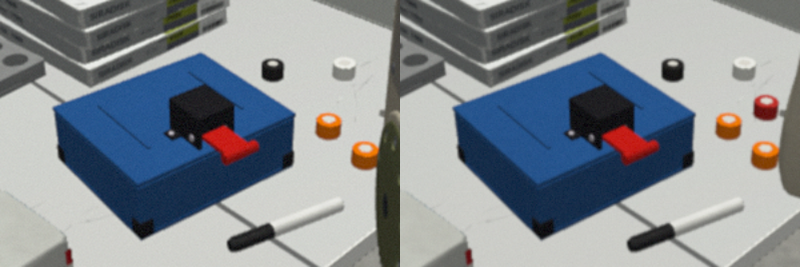

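The closed case looks the same as in the first picture: the paddle is down at the same pixels, the lid is flush and the specimen is inside. I hand it in.

```bash
python3 -c "
from h import *
print(env.hand_in())"
```

```text
the job is handed in; nothing more can be done
None
```

I handed the job in at about 24 s: the red specimen stands on the green disc and the lid is shut flush with the paddle down. The hand-in call returned no verdict. I judged the latch from the hard stop at 39 N and a paddle back at its starting pixels, and did not tug the lid to test it.

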